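Pulse the pigment mill with its bayonet grinding cup

ROBOT

A 6-joint arm with a two-finger parallel gripper is mounted at the origin on the work surface. World frame = base frame: x ahead of the robot, y to its left, z up, the work surface at z = 0. Lengths are in mm, angles in degrees, forces in N, time in s.
With the tool pointing down it reaches from about 425 to 950 mm from the base axis. Payload 3.5 kg.
Tool frame: the origin (TCP) lies at the very end of the fingers, on their centre line; the grasp point (between the pads) lies 19 mm behind it (ctrl.tcp_to_grasp is the distance from the TCP to the grasp point, in mm); z points along the fingers, y is the line along which they close (so a half turn about z gives the same grasp; the last joint's range is limited). The gripper opens to 85 mm and grips with 20 to 120 N. Pads are 22 mm wide; open, the fingers measure 114 mm over their backs; the gripper's body (76 mm by 85 mm) begins 54 mm behind the grasp point. The pads swing forward as they close: fully open they stand 13 mm farther back than shut.
Start: joints at [-78.209, 16.404, 90.338, -0, 73.258, -8.594], TCP at [235.152, -632.7, 231.325] pointing down, gripper open.
Joint ranges: [-158.93, 158.93], [-51.34, 127.21], [12.03, 142.37], [-87.48, 267.48], [13.55, 161.25], [-162.69, 162.69]. Speed limits (degrees/s): [159.86, 159.86, 180, 180, 180, 180].

INTERFACE

Orientations are given as a 3x3 rotation matrix whose columns are the frame's x, y, z axes.
In Python, from workcell import state, vision, ctrl gives the robot as it stands. The module is installed in compiled form; this text tells all that it offers.
- The arm moves only by the tool jog_arm, never from a script. Its arguments are lists of equal length, an entry for each row: "translation": the shift along the tool's x, y, z in cm, a list of three; "delta_rot": the turn, a rotation vector about the tool's x, y, z in rad, a list of three; "claw": the opening, from -1 (shut) to 1 (fully open). A call has 1 to 5 rows; each row is the pose to reach, as a shift and turn from the pose commanded when the call began, along the tool's axes at that moment; what a row does not reach only later rows make up. A row lasts 1/12 s, in which the tool goes at most 41.7 mm and 7.16 degrees, less where a joint would pass 70% of its speed; a pose out of reach is approached as far as the arm can. A call with a gripper value outside its range is refused whole. The fingers move at their own pace and stop on an object; "newtons" is the grip in N (left out, the last holds). Time passes only in rows, so rows that repeat a pose let the fingers close. It gives the time, the measured TCP pose, the force, the opening and the grip force at its end, in the units of the state.
- state(): the state, without advancing time (a new reading comes with each control period).
- vision.camera(name): name is "scene" or "top"; returns the picture (420x560x3 uint8, blue, green, red); there is no depth.
- vision.camera_params(name): a dict with "K" (3x3 intrinsics, pixels), "rvec" (rotation vector, rad) and "tvec" (3), from world to camera coordinates, as OpenCV has them. Camera axes: x right, y down, z forward; pixel columns grow to the right and rows downward; lengths in mm; the calibration is good to about 2 mm. A picture is of the moment at which its call begins. camera_params takes no time and is no camera call.
- ctrl.finish_job(): hands the job in; it is judged then, once.
The state is a dict: "t": time; "q": joint angles; "qvel": joint speeds; "tau": joint torques, N m; "position": TCP position; "tcp_rot": TCP orientation; "force": force on the tool from outside, world axes, zero at the start; "torque": the same for the moment, N m; "gripper_width": finger opening in mm; "grasp_force": force on a finger pad.
Only numpy, scipy, OpenCV 4.12 (cv2) and the standard library are available. Lean on these libraries where they do the work, as an engineer would, in place of code of your own. Each camera call takes 0.05 s, during which the arm holds its last target. There are 200 camera calls.

TASK

Pulse the pigment mill at slow speed: first set its red-knobbed speed lever to the green mark, then fit the steel grinding cup, lugs down through the slots until it sits fully home, and only then turn it clockwise (seen from above) to the yellow pulse marks, halfway to the red lock marks, never on into the lock click. The mill runs only while the cup is held there against its return spring, so finish still gripping the cup at the yellow marks, with the lever still on green. Leave the other things on the bench where they stand.

Things in the scene. Friction and masses are not known exactly. Their poses are not given: they have to be found in the camera images.
- mill: bench pigment mill, fixed: black base plate 150 x 262 x 24 mm, round black motor housing 122 mm across with a pale deck at height 106 mm, and a speed-lever quadrant on its -y side. Origin on the bench under the axis of the housing and bore, z up. Marks on the deck clockwise from above at each of its 3 slots: white at the slot, yellow (pulse) at 0.60 rad, red (lock) at 1.20 rad
- bore (a point): centre of the well floor, 88 mm above the mill's origin, the mill's axes; the cup's origin is here when home. The bore is 68 mm across, with three slots 19 mm wide, reaching 45 mm from the axis, at 0, 120 and 240 deg from the mill's +x. The well is 18 mm deep below the deck; the top 6 mm is the slotted flange, under which the lugs turn, clockwise only
- cup: filled, closed steel grinding cup, about 0.35 kg, 112 mm tall, standing upright; origin: centre of its underside, z up. Black collar 64 mm across (58 mm at the very foot) up to 20 mm, black skirt 76 mm across at 20 to 30 mm, then a plain steel cylinder 56 mm across, to be gripped anywhere at 45 to 105 mm height. White pointers on the skirt and white lines up the side stand over its 3 lugs
- lug (a point): outer end, at mid height, of the lug on the cup's +x axis (41 mm from the axis, 5 mm high). Three equal lugs at 0, 120, 240 deg, 11 mm wide, 1 to 10 mm above the cup's underside. Any lug fits any slot: the cup enters with its pointers at the white marks, its x axis along the mill's x or 120 or 240 deg from it, with 0.10 rad play each way
- pulse (a joint): turn (rad) of the mill's sprung switch ring, pushed by the lugs: 0 at rest, grows as the cup turns clockwise from above. From mid slot the first 0.10 rad of cup turn is free: ring = cup turn - 0.10; 0.50 with pointers at yellow. Spring: 0.15 N m at 0, 0.28 at 0.50; it turns a released cup back. From 0.68 spring balls stiffen it (1 N m); from 1.10 they snap behind the lugs and hold it (lock click)
- speed_lever (a joint): speed lever angle (rad): 0 leaning to the mill's -x (white mark, off), 0.50 at the green mark (slow), 0.65 upright, 1.25 at the orange mark (fast), stop at 1.30 leaning to +x. Turns about the mill's y axis and stays where it is left (friction 0.10 N m, 1 N at the knob)
- lever_knob (a point): centre of the lever's red knob, a cylinder 18 mm across and 26 mm long lying along the mill's y axis, on a steel rod 10 mm thick, 105 mm from the pivot
- lever_pivot (a point): the lever's pivot, at 0, -135 mm and height 26 mm in the mill's frame, with the mill's axes, inside the quadrant drum (46 mm radius, 46 mm wide), on which the white, green and orange marks lie
- tealight: bystander: a grey concrete tealight holder 72 mm across, 42 mm tall; origin under its centre
- pigment_jar: bystander: a small terracotta-coloured pigment jar with a white cap, 56 mm across, 58 mm tall; origin under its centre
- red_bowl: bystander: a red plastic mixing bowl 170 mm across, 130 mm tall; origin under its centre
- green_pot: bystander: a pale green pot 84 mm across, 66 mm tall; origin under its centre
- spatula: bystander: a spatula 280 mm long with a wooden handle, lying flat on the bench; origin under its middle
- candle_mould: bystander: a white candle mould 90 mm across, 85 mm tall; origin under its centre
Not all that is in view belongs to the job. Leave any purple or turquoise look-alike of the cup alone.

How it is judged:
By the outcome, as a careful person would: the job done as asked, in the order asked, and still so for the second after the job is handed in, while the arm keeps its last pose, push and grip.
It also fails if it takes over 58 s, if anything falls off the work surface, if the arm or the gripper's body presses on something with over 40 N, if the wrist force passes 120 N, or if a joint passes its speed limit or range.

## Working session

There is one attempt and no reset: what is moved stays moved. The work goes in short steps, Python scripts to look and compute and a tool call to move; the robot and the scene stay as the last step left them, time stands still between calls to the robot, and variables do not carry over. Pictures are saved under pics/ and viewed, at most 10 in all, crops included, and the job is handed in when it is done.

Besides the shell and the picture viewer there is one more tool, called after ">>>" as a command line: name --argument value ..., lists and objects as JSON in quotes. jog_arm: Moves the arm, as the interface text tells. Its arguments: {"type":"object","properties":{"translation":{"type":"array","items":{"type":"array","items":{"type":"number"}}},"delta_rot":{"type":"array","items":{"type":"array","items":{"type":"number"}}},"claw":{"type":"array","items":{"type":"number"}},"newtons":{"type":"number"}},"required":["translation","delta_rot","claw"]}

```bash
ls; mkdir -p pics
cat > h.py <<'E'
import numpy as np, cv2
from workcell import state, vision, ctrl
def cam(n):
    p=vision.camera_params(n); R=cv2.Rodrigues(np.array(p['rvec'],float))[0]
    return np.array(p['K'],float),R,np.array(p['tvec'],float).ravel()
def ray(n,uv):
    K,R,t=cam(n); d=R.T@np.linalg.solve(K,np.array([uv[0],uv[1],1.])); return -R.T@t,d/np.linalg.norm(d)
def onz(n,uv,z):
    c,d=ray(n,uv); return c+d*(z-c[2])/d[2]
def two(u1,u2,n1='top',n2='scene'):
    c,d=ray(n1,u1);e,f=ray(n2,u2)
    s=np.linalg.lstsq(np.stack([d,-f],1),e-c,rcond=None)[0]
    a,b=c+d*s[0],e+f*s[1]; return (a+b)/2,np.linalg.norm(a-b)
def proj(n,P):
    K,R,t=cam(n); q=K@(R@np.array(P,float)+t); return q[:2]/q[2]
E
python3 - <<'E'
from h import *
s=state();print(s)
for n in('scene','top'):
    im=vision.camera(n);cv2.imwrite(f'pics/{n}0.png',im)
    K,R,t=cam(n);print(n,K.round(1).tolist(),(-R.T@t).round(),R[2].round(3))
E
```

```text
pics
{'t': 0.0, 'q': array([-7.82100704e+01,  1.64522348e+01,  9.04245278e+01, -2.68957829e-04,
        7.32569958e+01, -8.59451252e+00]), 'qvel': array([-0.07743248,  0.05286176, -0.03691636, -0.00040026,  0.02064583,
       -0.01221394]), 'tau': array([-3.67286266e-04, -4.05983841e+01, -2.92626411e+01, -1.98018056e-04,
        5.88369090e-03,  9.08891735e-06]), 'position': array([ 235.00233852, -632.06323369,  229.94494698]), 'tcp_rot': array([[ 9.37376215e-01,  3.48318245e-01, -4.81398956e-04],
       [ 3.48318408e-01, -9.37373495e-01,  2.28435150e-03],
       [ 3.44430683e-04, -2.30897688e-03, -9.99997275e-01]]), 'force': array([-0.02202103,  0.00808512, -1.14420516]), 'torque': array([-0.06400196,  0.02609895, -0.00540808]), 'grasp_force': 0.0, 'gripper_width': 85.20778801263316}
scene [[507.5, 0.0, 275.6], [0.0, 507.5, 228.2], [0.0, 0.0, 1.0]] [1379.   68. 1270.] [-0.564 -0.049 -0.825]
top [[393.5, 0.0, 275.1], [0.0, 393.5, 210.4], [0.0, 0.0, 1.0]] [4.830e+02 1.000e+00 1.192e+03] [ 0.08   0.03  -0.996]
```

View pics/scene0.png

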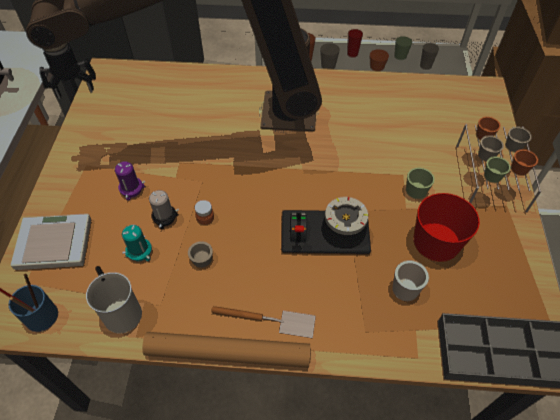

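View pics/top0.png

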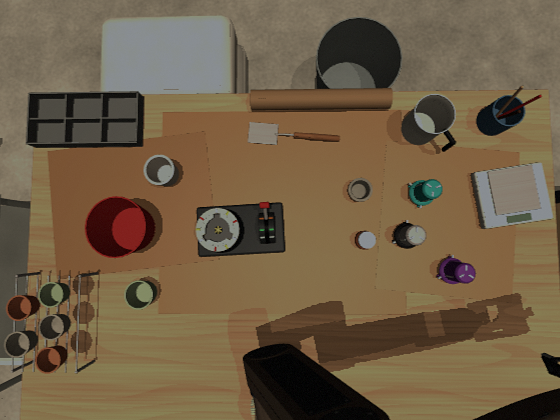

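The scene view shows the mill at about (325,228), with its deck at (346,215), the lever's red knob at (298,230) and the steel cup at (162,208). In the top view the deck is at (218,230), the knob at (265,206) and the cup at (408,235). Next I'll take enlarged crops.

Run:
```python
from h import *
t=cv2.imread('pics/top0.png');s=cv2.imread('pics/scene0.png')
def c(i,x,y,w,h): return cv2.resize(i[y:y+h,x:x+w],(400,300),interpolation=cv2.INTER_CUBIC)
a=np.vstack([np.hstack([c(t,190,192,100,75),c(s,275,187,100,75)]),np.hstack([c(t,378,205,60,45),c(s,132,182,60,45)])])
a=np.clip(a.astype(float)*1.4,0,255).astype(np.uint8);cv2.imwrite('pics/crop1.png',a)
```

```text
(no output)
```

View pics/crop1.png

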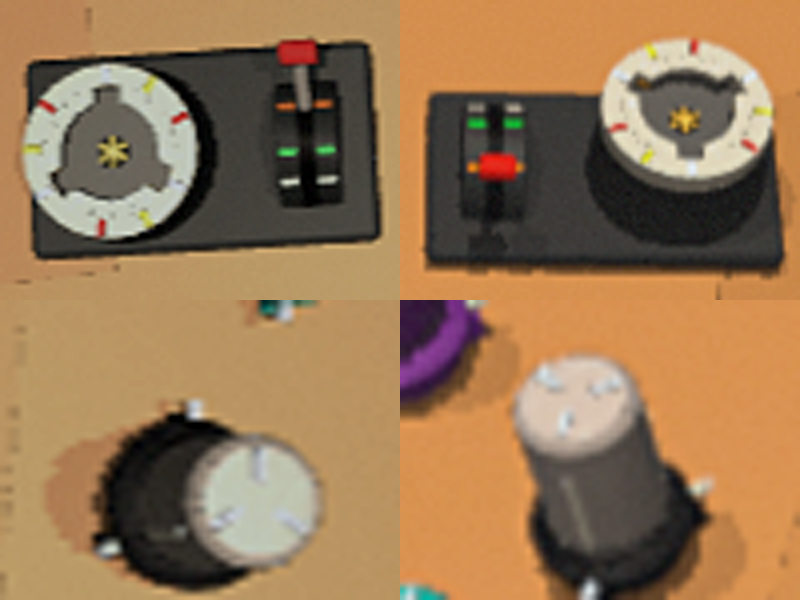

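The crops show the deck with its white, yellow and red marks: white is at a slot, pointing up in the top crop at about (107,95), so mill +x is roughly world +x. The lever now leans to the orange mark, with the knob at crop (298,52). The cup's pointers are at crop (193,408) and (107,547), with three white lines on its top.

```bash
cat > m.py <<'E'
from h import *
def blobs(im,x0,y0,x1,y1,f,amin=2):
    h=cv2.cvtColor(im,cv2.COLOR_BGR2HSV).astype(int); m=f(h[...,0],h[...,1],h[...,2]).astype(np.uint8)
    k=np.zeros_like(m);k[y0:y1,x0:x1]=1;m*=k
    n,l,st,ce=cv2.connectedComponentsWithStats(m)
    return m,[(ce[i],st[i,4]) for i in range(1,n) if st[i,4]>=amin]
def bigellipse(m):
    c=max(cv2.findContours(m,cv2.RETR_EXTERNAL,cv2.CHAIN_APPROX_NONE)[0],key=len)
    return cv2.convexHull(c).reshape(-1,2).astype(float)
def circ(n,hull,z):
    P=np.array([onz(n,u,z)[:2] for u in hull]);A=np.c_[2*P,np.ones(len(P))]
    s=np.linalg.lstsq(A,(P**2).sum(1),rcond=None)[0];return s[:2],np.sqrt(s[2]+s[:2]@s[:2])
E
python3 - <<'E'
from m import *
I={n:cv2.imread(f'pics/{n}0.png') for n in('top','scene')}
R={'top':(190,192,244,262),'scene':(320,190,375,240)}
red=lambda h,s,v:((h<6)|(h>174))&(s>150)&(v>60)
yel=lambda h,s,v:(h>24)&(h<35)&(s>110)&(v>110)
grn=lambda h,s,v:(h>50)&(h<80)&(s>120)&(v>60)
pale=lambda h,s,v:(s<70)&(v>110)
cen={}
for n in I:
    m,_=blobs(I[n],*R[n],pale)
    hl=bigellipse(m);
    for z in(96,106,116): print(n,'deck',z,circ(n,hl,z))
    C=circ(n,hl,106)[0];cen[n]=np.mean([hl.min(0),hl.max(0)],0)
    for nm,f,off in(('red',red,1.2),('yel',yel,.6)):
        for c,a in blobs(I[n],*R[n],f)[1]:
            p=onz(n,c,106)[:2]-C;ang=np.arctan2(p[1],p[0])+off
            if np.hypot(*p)>35: print(n,nm,a,np.hypot(*p).round(1),np.degrees((ang+np.pi/3)%(2*np.pi/3)-np.pi/3).round(1))
print('deck two',two(cen['top'],cen['scene']))
K={}
for n,r in(('top',(250,190,290,225)),('scene',(280,215,312,245))):
    m,b=blobs(I[n],*r,red);b=max(b,key=lambda q:q[1]);K[n]=b[0];print('knob',n,b)
    print('green',n,[(c.round(1),a) for c,a in blobs(I[n],r[0],r[1]-10,r[2],r[3]+30,grn)[1]])
print('knob',two(K['top'],K['scene']))
# cup
T={}
for n,r in(('top',(378,205,438,250)),('scene',(145,185,192,230))):
    h=cv2.cvtColor(I[n],cv2.COLOR_BGR2HSV)[r[1]:r[3],r[0]:r[2]]
    m,b=blobs(I[n],*r,lambda h,s,v:(s<75)&(v>125))
    hl=bigellipse(m)
    for z in(102,112,122): print(n,'cup',z,circ(n,hl,z))
    T[n]=np.mean([hl.min(0),hl.max(0)],0);print(T[n])
print('cuptop',two(T['top'],T['scene']))
for n,l in(('top',[(378+193/6.667,205+108/6.667),(378+107/6.667,205+247/6.667)]),('scene',[(132+302/6.667,182+187/6.667),(132+190/6.667,182+288/6.667)])):
    for u in l:print(n,'ptr',onz(n,u,30)[:2])
E
```

```text
top deck 96 (array([518.89420966, 196.05098926]), np.float64(60.29309824624169))
top deck 106 (array([518.56411008, 194.26653374]), np.float64(59.74277056503405))
top deck 116 (array([518.23401051, 192.48207822]), np.float64(59.192442883828704))
top red 5 53.0 3.2
top red 6 53.6 4.4
top red 4 53.3 3.7
top yel 6 53.0 3.5
top yel 4 54.1 3.5
top yel 7 53.4 2.7
scene deck 96 (array([511.43151768, 196.2112288 ]), np.float64(60.25560009437311))
scene deck 106 (array([518.82752152, 195.11916166]), np.float64(59.74216625211392))
scene deck 116 (array([526.22352537, 194.02709453]), np.float64(59.22873240985787))
scene red 3 56.7 3.8
scene red 2 50.8 0.6
scene red 2 50.6 5.7
scene yel 6 54.9 1.9
scene yel 8 54.2 5.4
scene yel 7 53.3 1.9
deck two (array([519.28658407, 194.33253478, 104.70533401]), np.float64(0.17802080534899892))
knob top (array([263.89090909, 204.54545455]), np.int32(55))
green top [(array([261.5, 229.5]), np.int32(10)), (array([271. , 229.2]), np.int32(9))]
knob scene (array([298.91525424, 228.20338983]), np.int32(59))
green scene [(array([294. , 217.2]), np.int32(13)), (arra
[... 203 characters left out ...]
))
top cup 112 (array([ 502.26268467, -350.41520223]), np.float64(22.442148407484947))
top cup 122 (array([ 502.0817476 , -347.16428904]), np.float64(22.23427093858765))
[416. 235.]
scene cup 102 (array([ 496.33275683, -354.30487593]), np.float64(24.554426609049475))
scene cup 112 (array([ 503.89608414, -350.68753918]), np.float64(24.34412484116681))
scene cup 122 (array([ 511.45941145, -347.07020244]), np.float64(24.133823073276343))
[157. 197.]
cuptop (array([ 501.70329837, -351.58166692,  107.85690167]), np.float64(1.8170823268437668))
top ptr [ 543.37883965 -350.83209377]
top ptr [ 482.6050764  -311.86126972]
scene ptr [ 487.65935314 -308.51398018]
scene ptr [ 546.87760092 -347.91382992]
```

```bash
cat > go.py <<'E'
from h import *; import sys
from scipy.spatial.transform import Rotation as Ro
x,y,z,a=map(float,sys.argv[1:5]); s=state(); Rc=np.array(s['tcp_rot']); a=np.radians(a)
Y=np.array([np.cos(a),np.sin(a),0]);Z=np.array([0,0,-1.]);Rt=np.stack([np.cross(Y,Z),Y,Z],1)
d=np.array([x,y,z])-s['position']
print('tr',(Rc.T@d/10).round(2).tolist(),'rot',Ro.from_matrix(Rc.T@Rt).as_rotvec().round(3).tolist(),'dist',np.linalg.norm(d).round(),'q',s['q'].round(1),'yang',np.degrees(np.arctan2(Rc[1,1],Rc[0,1])).round(1),'pos',s['position'].round(1),'F',s['force'].round(1),'tq',s['torque'].round(2),'w',round(s['gripper_width'],1),round(s['grasp_force'],1))
E
python3 go.py 586 63.5 200 3.4
```

```text
tr [57.13, -52.97, 3.14] rot [-0.002, -0.002, -1.274] dist 780.0 q [-78.2  16.5  90.4   0.   73.3  -8.6] yang -69.6 pos [ 235.  -632.1  230.1] F [ 0.  -0.1  0.5] tq [-0.02 -0.01 -0.01] w 85.3 0.0
```

>>> jog_arm --translation '[[2.86,-2.65,0],[5.72,-5.3,0],[8.58,-7.95,0],[11.44,-10.6,0],[14.3,-13.25,0]]' --delta_rot '[[0,0,0],[0,0,0],[0,0,0],[0,0,0],[0,0,0]]' --claw '[0,0,0,0,0]' --newtons 25

```text
t: 0.52
position: [323.3, -456.7, 230.6]
tcp_rot: [[0.938, 0.348, -0.0], [0.348, -0.938, 0.001], [0.0, -0.001, -1.0]]
force: [1.1, 0.4, 0.3]
gripper_width: 42.8
grasp_force: 0.0
```

>>> jog_arm --translation '[[2.86,-2.65,0],[5.72,-5.3,0],[8.58,-7.95,0],[11.44,-10.6,0],[14.3,-13.25,0]]' --delta_rot '[[0,0,0],[0,0,0],[0,0,0],[0,0,0],[0,0,0]]' --claw '[0,0,0,0,0]'

```text
t: 0.93
position: [411.1, -282.7, 230.9]
tcp_rot: [[0.938, 0.348, -0.0], [0.348, -0.938, 0.0], [-0.0, -0.001, -1.0]]
force: [1.2, -0.2, -0.6]
gripper_width: 42.8
grasp_force: 0.0
```

>>> jog_arm --translation '[[2.86,-2.65,0],[5.72,-5.3,0],[8.58,-7.95,0],[11.44,-10.6,0],[14.3,-13.25,0]]' --delta_rot '[[0,0,0],[0,0,0],[0,0,0],[0,0,0],[0,0,0]]' --claw '[0,0,0,0,0]'

```text
t: 1.35
position: [499.0, -108.6, 231.0]
tcp_rot: [[0.937, 0.348, -0.0], [0.348, -0.937, 0.0], [-0.0, -0.0, -1.0]]
force: [0.3, -1.1, -0.2]
gripper_width: 43.0
grasp_force: 0.0
```

>>> jog_arm --translation '[[2.86,-2.65,0.5],[5.72,-5.3,1],[8.58,-7.95,2],[11.44,-10.6,3],[14.3,-13.25,3]]' --delta_rot '[[0,0,-0.12],[0,0,-0.24],[0,0,-0.36],[0,0,-0.48],[0,0,-0.6]]' --claw '[0,0,0,0,0]'

```text
t: 1.77
position: [585.6, 65.5, 198.3]
tcp_rot: [[0.572, 0.82, -0.005], [0.82, -0.572, 0.0], [-0.003, -0.004, -1.0]]
force: [-0.3, -1.0, -0.8]
gripper_width: 42.6
grasp_force: 0.0
```

>>> jog_arm --translation '[[0,0,0],[0,0,0],[0,0,0],[0,0,0],[0,0,0]]' --delta_rot '[[0,0,-0.12],[0,0,-0.24],[0,0,-0.36],[0,0,-0.48],[0,0,-0.6]]' --claw '[0,0,0,0,0]'

```text
t: 2.18
position: [586.3, 63.6, 200.6]
tcp_rot: [[0.009, 1.0, -0.001], [1.0, -0.009, 0.0], [0.0, -0.001, -1.0]]
force: [-0.8, -0.3, -0.2]
gripper_width: 42.5
grasp_force: 0.0
```

```bash
python3 go.py 586 63.5 135 3.4
```

```text
tr [-0.01, -0.02, 6.56] rot [-0.001, -0.0, -0.068] dist 66.0 q [ -3.7   7.3 104.2  -0.   68.5  -3.2] yang -0.5 pos [586.3  63.6 200.6] F [-0.8 -0.3 -0.2] tq [ 0.04 -0.01 -0.03] w 42.5 0.0
```

>>> jog_arm --translation '[[0,0,3],[0,0,6],[0,0,8],[0,0,9],[0,0,9]]' --delta_rot '[[0,0,-0.068],[0,0,-0.068],[0,0,-0.068],[0,0,-0.068],[0,0,-0.068]]' --claw '[0,0,0,0,0]'

```text
t: 2.6
position: [584.3, 63.5, 107.8]
tcp_rot: [[-0.053, 0.999, -0.007], [0.999, 0.053, 0.0], [0.001, -0.007, -1.0]]
force: [-0.5, -0.3, 0.3]
gripper_width: 42.4
grasp_force: 0.0
```

>>> jog_arm --translation '[[0,0,0],[0,0,0],[0,0,0],[0,0,0],[0,0,0]]' --delta_rot '[[0,0,0],[0,0,0],[0,0,0],[0,0,0],[0,0,0]]' --claw '[-0.8,-0.8,-0.8,-0.8,-0.8]' --newtons 20

```text
t: 3.02
position: [587.8, 63.3, 113.1]
tcp_rot: [[-0.053, 0.999, 0.003], [0.999, 0.053, -0.0], [-0.0, 0.003, -1.0]]
force: [0.6, -0.8, 2.3]
gripper_width: 15.6
grasp_force: 19.6
```

```bash
python3 go.py 586 63.5 135 3.4
```

```text
tr [0.03, -0.18, -2.19] rot [0.003, 0.0, -0.006] dist 22.0 q [ -3.7  13.  107.6  -0.   59.2  -6.7] yang 3.0 pos [587.8  63.3 113.1] F [ 0.6 -0.8  2.3] tq [-0.01  0.03  0.01] w 15.6 19.6
```

>>> jog_arm --translation '[[0,0,0],[0,0,0.0],[0,0,0.6],[0,0,0.6],[0,0,0.6]]' --delta_rot '[[0,0,0],[0,0,0],[0,0,0],[0,0,0],[0,0,0]]' --claw '[-0.3,-0.3,-0.3,-0.3,-0.3]'

```text
t: 3.43
position: [586.1, 63.4, 104.4]
tcp_rot: [[-0.053, 0.999, -0.002], [0.999, 0.053, 0.0], [0.0, -0.002, -1.0]]
force: [0.5, 0.5, -0.8]
gripper_width: 30.0
grasp_force: 0.0
```

>>> jog_arm --translation '[[0,0,0],[0,0,0],[0,0,0],[0,0,0],[0,0,0]]' --delta_rot '[[0,0,0],[0,0,0],[0,0,0],[0,0,0],[0,0,0]]' --claw '[-0.8,-0.8,-0.8,-0.8,-0.8]'

```text
t: 3.85
position: [586.8, 63.4, 105.4]
tcp_rot: [[-0.053, 0.999, 0.0], [0.999, 0.053, 0.0], [-0.0, 0.0, -1.0]]
force: [1.2, 1.0, -0.7]
gripper_width: 16.9
grasp_force: 19.5
```

```bash
python3 go.py 586 63.5 135 3.4
```

```text
tr [0.02, -0.08, -2.96] rot [0.0, 0.0, -0.006] dist 30.0 q [ -3.7  13.6 107.9   0.   58.5  -6.7] yang 3.0 pos [586.8  63.4 105.4] F [ 1.2  1.  -0.7] tq [ 0.05 -0.12  0.05] w 16.9 19.5
```

>>> jog_arm --translation '[[0,-1.36,-0.78],[0,-2.83,-1.36],[0,-4.36,-1.71],[0,-5.93,-1.83],[0,-7.5,-1.71]]' --delta_rot '[[0,0,0],[0,0,0],[0,0,0],[0,0,0],[0,0,0]]' --claw '[-0.8,-0.8,-0.8,-0.8,-0.8]'

```text
t: 4.27
position: [515.1, 59.1, 125.8]
tcp_rot: [[-0.053, 0.999, 0.011], [0.999, 0.053, -0.001], [-0.001, 0.011, -1.0]]
force: [3.9, -0.3, 1.5]
gripper_width: 16.9
grasp_force: 20.1
```

>>> jog_arm --translation '[[0,0,0],[0,0,0],[0,0,0]]' --delta_rot '[[0,0,0],[0,0,0],[0,0,0]]' --claw '[-0.8,-0.8,-0.8]'

```text
t: 4.52
position: [512.7, 59.1, 125.1]
tcp_rot: [[-0.054, 0.999, 0.002], [0.999, 0.054, -0.001], [-0.001, 0.002, -1.0]]
force: [-2.4, 0.1, 9.6]
gripper_width: 17.0
grasp_force: 21.2
```

```bash
python3 go.py 511 59 200 3.4
```

```text
tr [-0.01, -0.15, -7.49] rot [0.002, 0.001, -0.006] dist 75.0 q [-4.700e+00  2.900e+00  1.176e+02 -1.000e-01  5.940e+01 -7.700e+00] yang 3.1 pos [512.7  59.1 125.1] F [-2.4  0.1  9.6] tq [-0.11  0.47  0.13] w 17.0 21.2
```

>>> jog_arm --translation '[[0,-0.12,0],[0,-0.12,0],[0,-0.12,0]]' --delta_rot '[[0,0,0],[0,0,0],[0,0,0]]' --claw '[-0.8,-0.8,-0.8]'

```text
t: 4.77
position: [512.2, 59.1, 125.1]
tcp_rot: [[-0.053, 0.999, 0.004], [0.999, 0.053, -0.001], [-0.001, 0.004, -1.0]]
force: [-1.2, 0.2, 8.9]
gripper_width: 17.4
grasp_force: 21.1
```

>>> jog_arm --translation '[[0,0,0],[0,0,0],[0,0,-2],[0,0,-6],[0,0,-10]]' --delta_rot '[[0,0,0],[0,0,0],[0,0,0],[0,0,0],[0,0,0]]' --claw '[0,0,0,0.5,1]'

```text
t: 5.18
position: [508.5, 59.5, 220.8]
tcp_rot: [[-0.053, 0.999, -0.007], [0.999, 0.053, 0.001], [0.001, -0.007, -1.0]]
force: [1.7, -0.5, 0.7]
gripper_width: 65.5
grasp_force: 0.0
```

>>> jog_arm --translation '[[-4,0,0],[-8,0,0],[-12,0,0],[-16,0,0],[-20,0,0]]' --delta_rot '[[0,0,-0.12],[0,0,-0.24],[0,0,-0.36],[0,0,-0.48],[0,0,-0.6]]' --claw '[1,1,1,1,1]'

```text
t: 5.6
position: [520.1, -130.3, 221.9]
tcp_rot: [[-0.585, 0.811, -0.001], [0.811, 0.585, 0.001], [0.001, -0.0, -1.0]]
force: [2.2, -0.1, -0.9]
gripper_width: 85.3
grasp_force: 0.0
```

```bash
python3 - <<'E'
from m import *
I={n:vision.camera(n) for n in('top','scene')}
for n in I: cv2.imwrite(f'pics/{n}1.png',I[n])
red=lambda h,s,v:((h<6)|(h>174))&(s>150)&(v>60)
K={}
for n,r in(('top',(250,190,290,250)),('scene',(280,190,316,245))):
    m,b=blobs(I[n],*r,red);b=max(b,key=lambda q:q[1]);K[n]=b[0];print('knob',n,b)
k,e=two(K['top'],K['scene']);print(k,e)
for n in K:
  p=onz(n,K[n],130);print(n,p)
  print('expect green',[ (l,proj(n,[526.7+np.sin(l-.65)*105,59.8+np.sin(l-.65)*6,26+105*np.cos(l-.65)]).round(1)) for l in(.45,.5,.55)])
def c(i,x,y,w,h): return cv2.resize(i[y:y+h,x:x+w],(400,300),interpolation=cv2.INTER_CUBIC)
a=np.hstack([c(I['top'],242,195,52,39),c(I['scene'],272,200,52,39)])
cv2.imwrite('pics/crop2.png',np.clip(a.astype(float)*1.4,0,255).astype(np.uint8))
E
python3 go.py 502.5 -350.5 231 45
```

```text
knob top (array([265.  , 231.55]), np.int32(60))
knob scene (array([299.        , 203.19565217]), np.int32(46))
[511.22748579  59.58738053 131.42457355] 0.27614833354836044
top [511.27653966  59.52867578 130.        ]
expect green [(0.45, array([265.4, 233.6])), (0.5, array([265.2, 231.7])), (0.55, array([265.1, 229.7]))]
scene [510.12425831  59.71435256 130.        ]
expect green [(0.45, array([298.7, 202.2])), (0.5, array([298.7, 203.5])), (0.55, array([298.7, 204.8]))]
tr [-16.68, -13.98, -0.89] rot [-0.002, 0.0, -0.17] dist 218.0 q [-2.520e+01 -6.000e-01  1.102e+02 -1.000e-01  7.040e+01 -6.040e+01] yang 35.3 pos [ 520.4 -133.6  221.9] F [-0.8  0.6  0. ] tq [ 0.01 -0.05  0.  ] w 85.4 0.0
```

View pics/crop2.png

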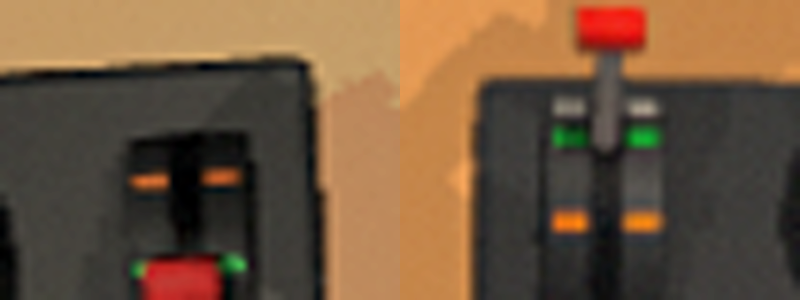

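The crop shows the knob over the green mark: the rod base lies on the green pair at right-crop (605,140), and the triangulated knob (511,60,131) matches lever 0.50. Next is the cup.

>>> jog_arm --translation '[[-3.3,-2.8,0],[-6.7,-5.6,0],[-10,-8.4,0],[-13.4,-11.2,0],[-16.7,-14,0]]' --delta_rot '[[0,0,-0.05],[0,0,-0.1],[0,0,-0.17],[0,0,-0.17],[0,0,-0.17]]' --claw '[1,1,1,1,1]'

```text
t: 6.12
position: [504.0, -337.5, 221.7]
tcp_rot: [[-0.709, 0.705, -0.001], [0.705, 0.709, 0.001], [0.002, 0.0, -1.0]]
force: [-0.0, 0.1, 0.4]
gripper_width: 85.3
grasp_force: 0.0
```

>>> jog_arm --translation '[[0,0,0],[0,0,0],[0,0,0]]' --delta_rot '[[0,0,0],[0,0,0],[0,0,0]]' --claw '[1,1,1]'

```text
t: 6.37
position: [504.2, -335.7, 221.5]
tcp_rot: [[-0.709, 0.705, -0.001], [0.705, 0.709, 0.002], [0.002, 0.001, -1.0]]
force: [-0.1, 1.0, -0.6]
gripper_width: 85.6
grasp_force: 0.0
```

```bash
python3 go.py 502.5 -350.5 61 45
```

```text
tr [-0.96, -1.18, 16.05] rot [0.001, -0.002, 0.003] dist 161.0 q [-43.3   8.3 100.9   0.   70.9 -88.4] yang 45.2 pos [ 504.2 -335.7  221.5] F [-0.1  1.  -0.6] tq [ 0.06 -0.    0.07] w 85.6 0.0
```

>>> jog_arm --translation '[[-0.96,-1.18,0],[-0.96,-1.18,3],[-0.96,-1.18,6.5],[-0.96,-1.18,10],[-0.96,-1.18,13]]' --delta_rot '[[0,0,0],[0,0,0],[0,0,0],[0,0,0],[0,0,0]]' --claw '[1,1,1,1,1]'

```text
t: 6.78
position: [502.9, -350.4, 90.6]
tcp_rot: [[-0.711, 0.703, -0.001], [0.703, 0.711, 0.001], [0.001, -0.0, -1.0]]
force: [0.0, 0.5, -0.2]
gripper_width: 85.0
grasp_force: 0.0
```

>>> jog_arm --translation '[[0,0,1.5],[0,0,3],[0,0,3],[0,0,3]]' --delta_rot '[[0,0,0],[0,0,0],[0,0,0],[0,0,0]]' --claw '[1,1,1,1]'

```text
t: 7.12
position: [502.9, -350.6, 61.7]
tcp_rot: [[-0.711, 0.703, -0.001], [0.703, 0.711, 0.001], [0.002, -0.0, -1.0]]
force: [0.0, -0.2, 0.9]
gripper_width: 85.4
grasp_force: 0.0
```

>>> jog_arm --translation '[[0,0,0],[0,0,0],[0,0,0],[0,0,0],[0,0,0]]' --delta_rot '[[0,0,0],[0,0,0],[0,0,0],[0,0,0],[0,0,0]]' --claw '[0.2,0.1,0,0,0]' --newtons 70

```text
t: 7.53
position: [504.4, -352.8, 64.8]
tcp_rot: [[-0.71, 0.704, 0.003], [0.704, 0.71, -0.003], [-0.004, 0.001, -1.0]]
force: [0.7, 0.6, 6.3]
gripper_width: 54.9
grasp_force: 74.7
```

```bash
python3 go.py 502.5 -350.5 231 45
```

```text
tr [0.22, 0.04, -16.62] rot [0.001, 0.004, 0.004] dist 166.0 q [-44.4  19.5 105.3   0.   54.9 -89.7] yang 45.2 pos [ 504.4 -352.8   64.8] F [0.7 0.6 6.3] tq [ 0.17 -0.1  -0.04] w 54.9 74.7
```

>>> jog_arm --translation '[[0,0,-2],[0,0,-5],[0,0,-9],[0,0,-13],[0,0,-17]]' --delta_rot '[[0,0,0],[0,0,0],[0,0,0],[0,0,0],[0,0,0]]' --claw '[0,0,0,0,0]'

```text
t: 7.95
position: [501.8, -351.0, 232.3]
tcp_rot: [[-0.71, 0.705, -0.003], [0.705, 0.71, 0.002], [0.004, -0.0, -1.0]]
force: [-0.2, -0.6, -3.0]
gripper_width: 54.9
grasp_force: 74.8
```

>>> jog_arm --translation '[[2.3,2.4,-0.5],[4.8,5,-0.5],[7.3,7.6,-0.5],[9.8,10.2,-0.5],[12.4,12.9,-0.5]]' --delta_rot '[[0,0,0],[0,0,0],[0,0,0],[0,0,0],[0,0,0]]' --claw '[0,0,0,0,0]'

```text
t: 8.37
position: [504.5, -171.3, 236.1]
tcp_rot: [[-0.709, 0.705, -0.002], [0.705, 0.709, 0.001], [0.002, -0.001, -1.0]]
force: [0.4, 0.9, -2.8]
gripper_width: 54.5
grasp_force: 74.8
```

>>> jog_arm --translation '[[2.5,2.6,0],[5,5.2,0],[7.5,7.8,0],[10,10.4,0],[12.5,13,0]]' --delta_rot '[[0,0,0],[0,0,0],[0,0,0],[0,0,0],[0,0,0]]' --claw '[0,0,0,0,0]'

```text
t: 8.78
position: [507.4, 9.1, 236.2]
tcp_rot: [[-0.709, 0.705, -0.002], [0.705, 0.709, 0.0], [0.002, -0.001, -1.0]]
force: [0.7, -0.1, -3.1]
gripper_width: 54.6
grasp_force: 74.8
```

>>> jog_arm --translation '[[2.5,2.6,0],[5,5.2,0],[7.5,7.8,0],[10,10.4,0],[12.5,13,0]]' --delta_rot '[[0,0,-0.1],[0,0,-0.1],[0,0,-0.1],[0,0,-0.1],[0,0,-0.1]]' --claw '[0,0,0,0,0]'

```text
t: 9.2
position: [510.3, 189.1, 236.1]
tcp_rot: [[-0.777, 0.63, -0.002], [0.63, 0.777, -0.001], [0.001, -0.002, -1.0]]
force: [2.0, -0.4, -3.2]
gripper_width: 54.7
grasp_force: 74.8
```

```bash
python3 go.py 518.7 194.6 235 50.6
python3 - <<'E'
from h import *
for n in('top','scene'):print(n,proj(n,[518,194,180]))
E
```

```text
tr [-0.31, 0.95, 0.11] rot [-0.002, -0.001, 0.006] dist 10.0 q [  9.7  -0.3 108.4  -0.   72.  -41.3] yang 50.9 pos [510.3 189.1 236.1] F [ 2.  -0.4 -3.2] tq [-0.05 -0.06 -0.01] w 54.7 74.8
top [211.92850028 228.53137747]
scene [348.87513725 197.28129659]
```

>>> jog_arm --translation '[[-0.3,0.95,0],[-0.3,0.95,0],[-0.3,0.95,0]]' --delta_rot '[[0,0,0.006],[0,0,0.006],[0,0,0.006]]' --claw '[0,0,0]'

```text
t: 9.45
position: [519.2, 192.9, 236.3]
tcp_rot: [[-0.773, 0.634, -0.002], [0.634, 0.773, -0.001], [0.001, -0.003, -1.0]]
force: [0.1, -0.4, -2.8]
gripper_width: 54.8
grasp_force: 75.0
```

```bash
python3 go.py 518.7 194.6 235 50.6
python3 - <<'E'
from h import *
I={n:vision.camera(n) for n in('top','scene')}
for n in I: cv2.imwrite(f'pics/{n}2.png',I[n])
def c(i,x,y,w,h): return cv2.resize(i[y:y+h,x:x+w],(400,450),interpolation=cv2.INTER_CUBIC)
a=np.hstack([c(I['top'],172,188,80,90),c(I['scene'],308,150,80,90)])
cv2.imwrite('pics/crop3.png',np.clip(a.astype(float)*1.6,0,255).astype(np.uint8))
E
```

```text
tr [0.15, 0.1, 0.13] rot [-0.003, -0.001, 0.001] dist 2.0 q [ 9.900e+00  1.000e+00  1.071e+02 -1.000e-01  7.200e+01 -4.070e+01] yang 50.7 pos [519.2 192.9 236.3] F [ 0.1 -0.4 -2.8] tq [ 0.01 -0.02 -0.01] w 54.8 75.0
```

View pics/crop3.png

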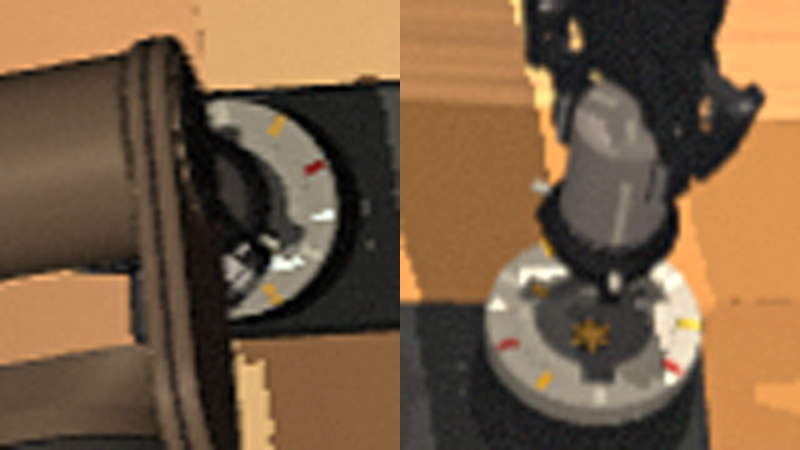

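The top crop is mostly hidden by the arm. The scene crop shows the cup above the bore, with its front pointer at crop (612,282), left pointer at (540,187) and the bore's front slot at (598,365).

Run:
```python
from m import *
im=cv2.imread('pics/scene2.png')
wh=lambda h,s,v:(s<60)&(v>105)
for c,a in blobs(im,330,180,342,192,wh,1)[1]+blobs(im,344,200,356,212,wh,1)[1]:print(c.round(1),a)
def an(p1,p2,z):
    a,b=[onz('scene',p,z)[:2] for p in(p1,p2)];d=a-b
    yaw=np.degrees(np.arctan2(d[1],d[0]))+30;u=lambda t:41.5*np.array([np.cos(np.radians(t)),np.sin(np.radians(t))])
    print(z,'yaw',yaw.round(1),'len',np.hypot(*d).round(1),'centre',(a-u(yaw)).round(1),(b-u(yaw+120)).round(1))
for z in(196.5,201.5): an((350.4,206.4),(336,187.4),z)
# initial, same way
for z in (25,30): an((132+302/6.667,182+187/6.667) if 0 else (132+190/6.667,182+288/6.667),(132+302/6.667,182+187/6.667),z)
# deck white/lug marks: mill yaw by slots in first images
```

```text
[336. 187.] 3
[350.3 205.7] 3
196.5 yaw 62.1 len 72.8 centre [541.9 159.4] [541.1 158.9]
201.5 yaw 62.1 len 72.4 centre [545.7 158.8] [545.2 158.5]
25 yaw -3.6 len 71.4 centre [ 502.1 -347. ] [ 502.5 -347.2]
30 yaw -3.6 len 71.1 centre [ 505.5 -345.3] [ 506.1 -345.7]
```

>>> jog_arm --translation '[[0,0,2],[0,0,4],[0,0,5.5],[0,0,5.5],[0,0,5.5]]' --delta_rot '[[0,0,-0.02],[0,0,-0.02],[0,0,-0.02],[0,0,-0.02],[0,0,-0.02]]' --claw '[0,0,0,0,0]'

```text
t: 9.97
position: [519.2, 191.8, 181.5]
tcp_rot: [[-0.784, 0.621, -0.003], [0.621, 0.784, -0.001], [0.002, -0.002, -1.0]]
force: [0.7, -0.1, -3.5]
gripper_width: 54.8
grasp_force: 75.1
```

```bash
python3 go.py 518.7 194.6 153 52
python3 - <<'E'
from m import *
im=vision.camera('scene');cv2.imwrite('pics/scene3.png',im)
a=cv2.resize(im[160:250,308:388],(640,600)[:1]+(600,),interpolation=cv2.INTER_CUBIC)
cv2.imwrite('pics/crop4.png',np.clip(a.astype(float)*1.6,0,255).astype(np.uint8))
E
```

```text
tr [0.2, 0.19, 2.85] rot [-0.002, -0.002, -0.006] dist 29.0 q [  9.8   3.9 110.1  -0.   66.2 -41.9] yang 51.6 pos [519.2 191.8 181.5] F [ 0.7 -0.1 -3.5] tq [0.06 0.01 0.  ] w 54.8 75.1
```

View pics/crop4.png

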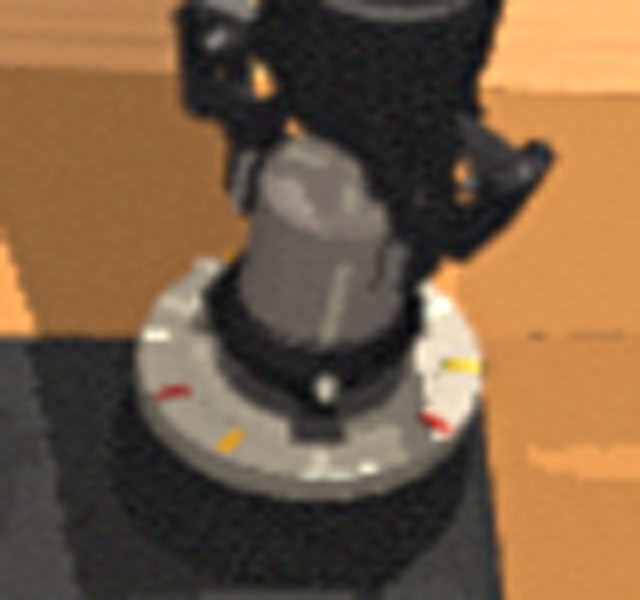

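The scene crop shows the cup just above the deck: front pointer at crop (325,388), front slot at (318,428), its white mark at (318,462), and the skirt spanning columns 205 to 422.

Run:
```python
from h import *
zb=181.5-64.8
p=onz('scene',(308+325/8,160+388/6.667),zb+27)[:2]
print('front ptr',p)
for C in([518.7,194.6],[519,192],[519,198]):
  for yaw in(3.4,):
    y=np.radians(yaw);P=[C[0]+41.5*np.cos(y),C[1]+41.5*np.sin(y),zb+27];L=[C[0]+41.5*np.cos(y-2.0944),C[1]+41.5*np.sin(y-2.0944),zb+27]
    f=lambda q:(((proj('scene',q)-[308,160])*[8,6.667]).round())
    e=[f([C[0]+38*np.cos(a),C[1]+38*np.sin(a),zb+25])[0] for a in np.linspace(0,6.28,60)]
    print(C,'ptr',f(P),f(L),'skirt cols',min(e),max(e),'white mark',f([C[0]+54*np.cos(y),C[1]+54*np.sin(y),106]))
```

```text
front ptr [561.70607118 197.32524705]
[518.7, 194.6] ptr [324. 385.] [210. 263.] skirt cols 206.0 426.0 white mark [314. 462.]
[519, 192] ptr [317. 385.] [203. 263.] skirt cols 199.0 419.0 white mark [307. 462.]
[519, 198] ptr [334. 386.] [220. 264.] skirt cols 216.0 436.0 white mark [324. 463.]
```

>>> jog_arm --translation '[[0.05,0.06,0.4],[0.05,0.06,0.8],[0.05,0.06,1.2],[0.05,0.06,1.6],[0.05,0.06,1.6]]' --delta_rot '[[0,0,0],[0,0,0],[0,0,0],[0,0,0],[0,0,0]]' --claw '[0,0,0,0,0]'

```text
t: 10.43
position: [519.2, 193.9, 165.4]
tcp_rot: [[-0.785, 0.619, -0.002], [0.619, 0.785, -0.0], [0.001, -0.001, -1.0]]
force: [-0.5, 0.5, -2.6]
gripper_width: 54.6
grasp_force: 75.1
```

>>> jog_arm --translation '[[0,0,0.3],[0,0,0.6],[0,0,0.9],[0,0,1.15],[0,0,1.15]]' --delta_rot '[[0,0,0],[0,0,0],[0,0,0],[0,0,0],[0,0,0]]' --claw '[0,0,0,0,0]'

```text
t: 10.85
position: [519.4, 193.9, 154.1]
tcp_rot: [[-0.785, 0.619, -0.001], [0.619, 0.785, -0.0], [0.001, -0.001, -1.0]]
force: [-0.3, 0.1, -3.3]
gripper_width: 54.9
grasp_force: 75.1
```

>>> jog_arm --translation '[[0,0,0.1],[0,0,0.2],[0,0,0.2]]' --delta_rot '[[0,0,0],[0,0,0],[0,0,0]]' --claw '[0,0,0]'

```text
t: 11.1
position: [519.9, 194.0, 152.9]
tcp_rot: [[-0.785, 0.619, 0.0], [0.619, 0.785, 0.0], [0.0, 0.0, -1.0]]
force: [-0.1, 0.1, -3.0]
gripper_width: 54.9
grasp_force: 75.1
```

>>> jog_arm --translation '[[0,0,0.1],[0,0,0.2],[0,0,0.2]]' --delta_rot '[[0,0,0],[0,0,0],[0,0,0]]' --claw '[0,0,0]'

```text
t: 11.35
position: [520.1, 194.0, 152.8]
tcp_rot: [[-0.785, 0.619, 0.0], [0.619, 0.785, -0.0], [-0.0, -0.0, -1.0]]
force: [-3.2, -0.5, 3.5]
gripper_width: 54.8
grasp_force: 75.9
```

>>> jog_arm --translation '[[0,0,0.1],[0,0,0.1],[0,0,0.1],[0,0,0.1],[0,0,0.1]]' --delta_rot '[[0,0,0.08],[0,0,0.16],[0,0,0.24],[0,0,0.32],[0,0,0.4]]' --claw '[0,0,0,0,0]'

```text
t: 11.77
position: [520.1, 193.1, 152.7]
tcp_rot: [[-0.481, 0.877, -0.0], [0.877, 0.481, -0.003], [-0.002, -0.002, -1.0]]
force: [-5.8, -3.4, 9.4]
gripper_width: 54.7
grasp_force: 76.3
```

```bash
python3 go.py 519 194.6 153 17.3
```

```text
tr [0.18, -0.03, -0.03] rot [-0.001, 0.003, 0.2] dist 2.0 q [ 10.    5.9 111.2  -0.2  63.  -18.7] yang 28.8 pos [520.1 193.1 152.7] F [-5.8 -3.4  9.4] tq [-0.69  1.18  0.38] w 54.7 76.3
```

>>> jog_arm --translation '[[0.08,0,0],[0.15,0,0],[0.15,0,0],[0.15,0,0],[0.15,0,0]]' --delta_rot '[[0,0,0.06],[0,0,0.12],[0,0,0.17],[0,0,0.2],[0,0,0.2]]' --claw '[0,0,0,0,0]'

```text
t: 12.18
position: [519.5, 193.7, 152.8]
tcp_rot: [[-0.3, 0.954, -0.0], [0.954, 0.3, -0.005], [-0.004, -0.002, -1.0]]
force: [-4.6, -5.7, 8.9]
gripper_width: 55.1
grasp_force: 76.2
```

```bash
python3 go.py 519 194.6 153 17.3
python3 - <<'E'
from m import *
I={n:vision.camera(n) for n in('top','scene')}
for n in I:cv2.imwrite(f'pics/{n}4.png',I[n])
im=I['scene']
a=np.hstack([cv2.resize(im[165:240,310:385],(450,450),interpolation=cv2.INTER_CUBIC),cv2.resize(I['top'][195:255,190:240],(350,450),interpolation=cv2.INTER_CUBIC)])
cv2.imwrite('pics/crop5.png',np.clip(a.astype(float)*1.6,0,255).astype(np.uint8))
f=lambda q:((proj('scene',q)-[310,165])*6).round()
for d in(.5,.55,.6,.65,.7):
    y=np.radians(3.45)-d;C=[518.7,194.8]
    print(d,[f([C[0]+41.5*np.cos(y+k),C[1]+41.5*np.sin(y+k),115]).tolist() for k in(0,2.0944,-2.0944)],'line@60',f([C[0]+28*np.cos(y),C[1]+28*np.sin(y),88+40]),f([C[0]+28*np.cos(y),C[1]+28*np.sin(y),88+70]))
E
```

```text
tr [0.1, -0.02, -0.02] rot [-0.002, 0.004, 0.003] dist 1.0 q [ 10.1   5.9 111.2  -0.3  63.   -7.3] yang 17.5 pos [519.5 193.7 152.8] F [-4.6 -5.7  8.9] tq [-1.05  1.07  0.25] w 55.1 76.2
0.5 [[181.0, 343.0], [308.0, 280.0], [169.0, 220.0]] line@60 [196. 306.] [203. 267.]
0.55 [[177.0, 341.0], [308.0, 283.0], [173.0, 218.0]] line@60 [194. 305.] [201. 266.]
0.6 [[173.0, 339.0], [308.0, 287.0], [177.0, 216.0]] line@60 [191. 303.] [198. 265.]
0.65 [[169.0, 337.0], [308.0, 290.0], [181.0, 215.0]] line@60 [188. 302.] [195. 263.]
0.7 [[166.0, 335.0], [308.0, 294.0], [185.0, 214.0]] line@60 [186. 300.] [193. 262.]
```

View pics/crop5.png

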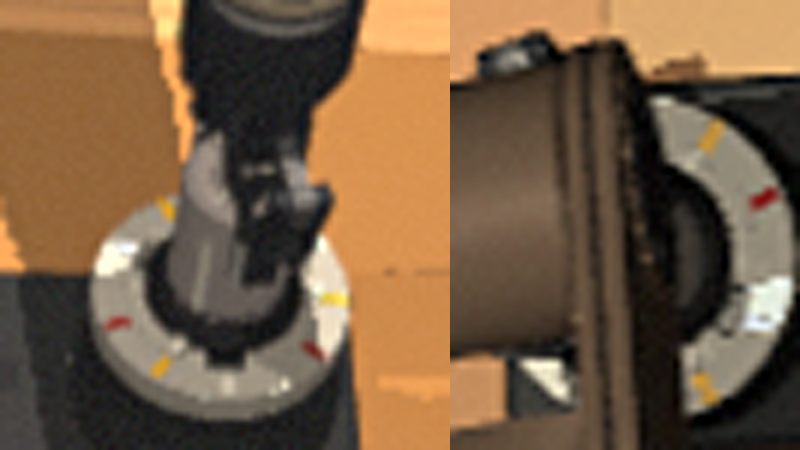

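The scene crop shows the front pointer at (180,343), close to the line from the axis to the yellow mark at (161,367), short of the red mark at (118,322). I'll check the angle numerically.

Run:
```python
from m import *
im=cv2.imread('pics/scene4.png')
yel=lambda h,s,v:(h>14)&(h<35)&(s>120)&(v>90)
wh=lambda h,s,v:(s<60)&(v>105)
C=np.array([518.7,194.8])
for nm,f,r,z in(('yel',yel,(332,222,342,230),106),('ptr',wh,(335,218,345,226),115),('ptr',wh,(335,218,345,226),118),('ln',lambda h,s,v:(s<60)&(v>82),(339,205,346,217),0)):
    for c,a in blobs(im,*r,f)[1]:
        if z:
            p=onz('scene',c,z)[:2]-C;print(nm,z,c.round(1),a,np.hypot(*p).round(1),'turn',(np.radians(3.45)-np.arctan2(p[1],p[0])).round(3))
        else:print(nm,c.round(1),a)
print(im[203:219,336:348].mean(2).astype(int))
```

```text
yel 106 [336.1 225.8] 8 52.3 turn 0.624
ptr 115 [339.  222.2] 4 43.4 turn 0.562
ptr 118 [339.  222.2] 4 45.4 turn 0.544
ln [343. 212.] 3
[[98 96 78 55 52 54 56 57 58 58 60 60]
 [89 82 52 48 54 56 57 59 62 61 59 60]
 [57 30 31 49 55 54 59 62 68 62 59 58]
 [26 16 38 49 54 55 57 65 75 65 59 59]
 [16 18 46 53 53 55 56 69 75 63 58 58]
 [11 23 48 53 54 56 56 71 74 61 59 57]
 [16 24 50 54 56 55 57 72 74 60 58 56]
 [15 24 48 53 56 55 59 75 71 59 57 52]
 [13 25 45 55 54 55 63 77 66 58 57 58]
 [19 16 36 51 56 57 66 77 66 57 58 59]
 [14 18 20 43 55 56 70 76 62 56 58 57]
 [21 20 20 39 50 57 76 75 60 57 58 58]
 [14 16 18 30 40 49 73 73 61 57 59 58]
 [15 19 17 24 25 35 60 61 55 56 57 58]
 [22 15 24 18 24 22 34 34 37 50 49 53]
 [42 16 16 17 19 22 20 20 35 46 37 31]]
```

>>> jog_arm --translation '[[0,0,0],[0,0,0],[0,0,0],[0,0,0]]' --delta_rot '[[0,0,0.02],[0,0,0.035],[0,0,0.035],[0,0,0.035]]' --claw '[0,0,0,0]'

```text
t: 12.62
position: [519.4, 193.6, 152.8]
tcp_rot: [[-0.268, 0.964, -0.001], [0.964, 0.268, -0.005], [-0.004, -0.002, -1.0]]
force: [-4.9, -5.8, 10.4]
gripper_width: 54.6
grasp_force: 76.3
```

```bash
python3 go.py 519 194.6 153 17.3
python3 - <<'E'
from m import *
C=np.array([518.7,194.8])
P=[];L=[]
for i in range(3):
    im=vision.camera('scene')
    for c,a in blobs(im,335,218,345,226,lambda h,s,v:(s<60)&(v>105))[1]:
        p=onz('scene',c,115)[:2]-C;print(c.round(1),a,'turn',(np.radians(3.45)-np.arctan2(p[1],p[0])).round(3))
    g=im[205:215,340:347].mean(2);w=np.clip(g-60,0,None);print('line cols',((w*np.arange(340,347)).sum(1)/w.sum(1))[[4,9]].round(2))
y=lambda d:np.radians(3.45)-d
for d in(.55,.6,.65):
    q=np.array([proj('scene',[C[0]+28*np.cos(y(d)),C[1]+28*np.sin(y(d)),z]) for z in np.arange(120,180)]);print(d,np.interp([-209,-214],-q[:,1],q[:,0]) if q[0,1]>q[-1,1] else 0)
red=lambda h,s,v:((h<6)|(h>174))&(s>150)&(v>60)
print(max(blobs(im,280,190,316,245,red)[1],key=lambda q:q[1]))
E
```

```text
tr [0.11, -0.01, -0.02] rot [-0.002, 0.004, -0.031] dist 1.0 q [ 10.1   5.9 111.2  -0.3  63.   -5.3] yang 15.5 pos [519.4 193.6 152.8] F [-4.9 -5.8 10.4] tq [-1.09  1.13  0.41] w 54.6 76.3
[338.7 221.7] 3 turn 0.603
line cols [343.19 342.34]
[338.7 221.7] 3 turn 0.603
line cols [343.25 342.26]
[338.5 222. ] 4 turn 0.598
line cols [343.25 342.28]
0.55 [343.47875095 342.59787464]
0.6 [342.99025629 342.11602632]
0.65 [342.51309948 341.64536159]
(array([299.        , 203.19565217]), np.int32(46))
```

```bash
python3 -c "
from workcell import ctrl,state
print(ctrl.finish_job())"
```

```text
the job is handed in; nothing more can be done
None
```

I've handed the job in: the lever is on green (about 0.50 rad), and the cup is fully home and still gripped at the yellow pulse marks (about 0.60 rad), well short of the lock click. It took about 13 of the 58 s, and I moved nothing else on the bench.

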